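Take the pile of desk things apart into their fitted trays

ROBOT

A 6-joint arm with a two-finger parallel gripper is mounted at the origin on a cart in front of the work surface, level with it; the furniture and walls round the work are solid. World frame = base frame: x ahead of the robot, y to its left, z up, the work surface at z = 0. Lengths are in m, angles in rad, forces in N, time in s.
With the tool pointing down it reaches from about 0.375 to 0.9 m from the base axis. Payload 3.1 kg.
Tool frame: the origin (TCP) lies at the very end of the fingers, on their centre line; the grasp point (between the pads) lies 19 mm behind it (robot.hold_point_z is the z of the grasp point in the tool frame, in m); z points along the fingers, y is the line along which they close (so a half turn about z gives the same grasp; the last joint's range is limited). The gripper opens to 87 mm and grips with 3 to 60 N. Pads are 19 mm wide; open, the fingers measure 117 mm over their backs; the gripper's body (75 mm by 190 mm) begins 51 mm behind the grasp point.
Start: joints at [0.987, 0.527, 1.433, -0, 1.181, -0.178], TCP at [0.247, 0.574, 0.223] pointing down, gripper open.
Joint ranges: [-3.08, 3.08], [-0.75, 2.2], [0.22, 2.44], [-1.43, 4.57], [0, 2.65], [-2.85, 2.85]. Speed limits (rad/s): [2.79, 2.79, 3.14, 3.14, 3.14, 3.14].

INTERFACE

Orientations are given as [roll, pitch, yaw] about the fixed x, y, z axes, in that order (R = Rz(yaw) Ry(pitch) Rx(roll)).
In Python, from cell import robot gives the robot as it stands. Calls block until the motion is done:
- robot.move_to(position, orientation): joint-space move of the TCP to a pose.
- robot.line_to(position, rotation=None, feed=0.15): straight line of the TCP; rotation=None keeps the orientation; feed is the mean speed in m/s.
- robot.move_joints(angles): joint-space move.
- robot.gripper_to(opening, newtons=None): finger opening in m; newtons is the grip in N (None keeps the last); returns when the fingers have stopped.
- robot.pause(seconds).
- robot.solve_ik(position, orientation): joint angles nearest the present ones, or None.
- robot.snapshot(name): name is "scene" or "top" or "wrist"; returns a dict with "pixels" (384x512x3 uint8, red, green, blue), "depth" (384x512 float32, m along the optical axis (not along the pixel's ray), 0 where there is no reading), "fov_y" (degrees; the focal length in pixels is half the picture's height over the tangent of half this angle, whatever the lens; pixels are square), "cx", "cy" (the principal point, pixels), "pose" (4x4, takes a point from camera to world coordinates); the wrist camera has in their place "T_tool_cam" (4x4, takes a point from camera to tool coordinates, whose origin is the TCP and whose axes are the flange's). Camera axes: x right, y up, looking along -z (the intrinsics and any distortion apply to the point x, -y, -z); pixel columns grow to the right and rows downward; lengths in m; the calibration is good to about 2 mm. A picture is of the moment at which its call begins: read the wrist's pose just before it.
A pose or a line that the arm cannot do raises robot.Unreachable and nothing moves.
- robot.close_job(): hands the job in; it is judged then, once.
Trained networks look in a picture, given as the dict that the camera call returned (one of the last four; its "shot" number tells which), for a name from the list of things; names that differ only in an ending like _2 or _b are one class to them, and where a whole thing is asked for, a point or a joint stands for the part that bears it (a point fixed in the world has none). Each returns a list of dicts, best first, with "score" (0 to 1); they miss things now and then, are a little off and sometimes report something else, mostly with a low value. They report only what shows in the picture. A call takes as long as a camera call. They do not tell look-alikes from the thing itself.
- robot.trace(picture, query): "mask" (384x512 bool, what is visible of it) and "extent" ([left, top, right, bottom] in pixels, round what is visible of it).
- robot.pinpoint(picture, query): "location" ([column, row] in pixels: a listed point, or the origin of a listed thing).
Readings, each from a call of its own:
- robot.current_time_s(): time.
- robot.current_q(): joint angles.
- robot.current_qd(): joint speeds.
- robot.current_effort(): joint torques, N m.
- robot.current_eef_pos(): TCP position.
- robot.current_eef_rot(): TCP orientation.
- robot.current_wrist_force(): force on the tool from outside, world axes, zero at the start.
- robot.current_wrist_torque(): the same for the moment, N m.
- robot.current_width(): finger opening in m.
- robot.current_finger_force(): force on a finger pad.
Only numpy, scipy, OpenCV 4.12 (cv2) and the standard library are available. Lean on these libraries where they do the work, as an engineer would, in place of code of your own. Each camera call takes 0.05 s, during which the arm holds its last target. There are 200 camera calls.

TASK

A tape roll with an eraser on top and an ink bottle have been piled on the glasses case. Take the pile apart and set each thing in the wooden tray made for it: the eraser in the small oblong one, the tape roll in the larger round one, the bottle in the smaller round one and the glasses case in the long one. Each is to end flat on its tray's floor within the lip, the same way up as in the pile, with the bottle standing, and everything let go.

Things in the scene. Friction and masses are not known exactly. Their poses are not given: they have to be found in the camera images.
- eraser: Block eraser in a card sleeve, 21 x 42 x 13 mm, lying on top of the tape roll, across its hole. Origin at the centre of its underside, long side along its y, z up.
- tape_roll: Small roll of printed paper tape, 52 mm across and 27 mm high, with a 24 mm hole; lies flat on one half of the glasses case, under the eraser. Origin at the centre of its underside, z up along its axis.
- ink_bottle: Closed round ink bottle, body 36 mm across and 56 mm high, black screw cap 24 mm across above it, 73 mm high in all; stands on the other half of the glasses case, 65 to 95 mm from the roll's centre. Origin at the centre of its underside, z up.
- glasses_case: Hard closed glasses case with rounded ends, 60 x 155 x 30 mm, on the table under the other things. Stiff; grip it across its 60 mm width. Origin at the centre of its underside, long side along its y, z up. To the robot's left stand a drawer box 0.19 m high and, on the left table edge, a lamp: come in above them, fingers about 0.4 m high.
- eraser_tray: Small oblong wooden tray; inside 41 x 62 mm, outside 51 x 72 mm; floor 2 mm and lip 6 mm above the table. Fixed to the table; origin at the centre of its underside. Long side along its y.
- roll_tray: Larger of the two round wooden trays; inside 72 mm and outside 82 mm across; floor 2 mm and lip 6 mm above the table. Fixed to the table; origin at the centre of its underside.
- bottle_tray: Smaller of the two round wooden trays; inside 56 mm and outside 66 mm across; floor 2 mm and lip 6 mm above the table. Fixed to the table; origin at the centre of its underside.
- case_tray: Long wooden tray; inside 80 x 175 mm, outside 90 x 185 mm; floor 2 mm and lip 6 mm above the table. Fixed to the table; origin at the centre of its underside. Long side along its y.
There are look-alikes about, which are no part of the job. What is shaped like the ink_bottle but yellow is not meant. What is shaped like the tape_roll but blue is not meant.

How it is judged:
At the end, for the whole second after the job is handed in: Eraser, tape roll, ink bottle and glasses case each rest flat and the same way up on the floor of their own tray, within the lip (centre within 16 mm of the tray's centre, underside on the floor to 2 mm, tilt under 0.06 rad), released and at rest (horizontal distance between eraser and eraser_tray below 0.016 m and z of eraser in the frame of eraser_tray between -0.002 and 0.0038 m and angle between each of eraser, tape_roll, ink_bottle, glasses_case's own z axis and vertical below 0.06 rad and contact force between the fingers and eraser below 0.3 N and horizontal distance between tape_roll and roll_tray below 0.016 m and z of tape_roll in the frame of roll_tray between -0.002 and 0.0038 m and contact force between the fingers and tape_roll below 0.3 N and horizontal distance between ink_bottle and bottle_tray below 0.016 m and z of ink_bottle in the frame of bottle_tray between -0.002 and 0.0038 m and contact force between the fingers and ink_bottle below 0.3 N and horizontal distance between glasses_case and case_tray below 0.016 m and z of glasses_case in the frame of case_tray between -0.002 and 0.0038 m and contact force between the fingers and glasses_case below 0.3 N and linear speed of each of eraser, tape_roll, ink_bottle, glasses_case below 0.02 m/s and angular speed of each of eraser, tape_roll, ink_bottle, glasses_case below 0.2 rad/s); the robot touches nothing.
It also fails if it takes over 128 s, if anything falls off the work surface, if the arm or the gripper's body presses on something with over 40 N, if the wrist force passes 120 N, or if a joint passes its speed limit or range.

## Working session

There is one attempt and no reset: what is moved stays moved. The work goes in short steps, each a Python script; the robot and the scene stay as the last script left them, time stands still between calls to the robot, and variables do not carry over. Pictures are saved under pics/ and viewed, at most 14 in all, crops included, and the job is handed in when it is done.

```bash
ls; mkdir -p pics; cat > h.py <<'E'
import numpy as np, cv2
from cell import robot
from scipy.spatial.transform import Rotation as R
NAMES=["eraser","tape_roll","ink_bottle","glasses_case","eraser_tray","roll_tray","bottle_tray","case_tray"]
def snap(n):
    if n=="wrist":
        p=robot.current_eef_pos();r=robot.current_eef_rot()
    s=robot.snapshot(n)
    if n=="wrist":
        T=np.eye(4);T[:3,:3]=R.from_euler('xyz',r).as_matrix();T[:3,3]=p
        s["P"]=T@s["T_tool_cam"]
    else: s["P"]=s["pose"]
    return s
def f(s): return 192/np.tan(np.radians(s["fov_y"])/2)
def ray(s,u,v):
    d=np.array([(u-s["cx"])/f(s),-(v-s["cy"])/f(s),-1.0])
    return s["P"][:3,3],s["P"][:3,:3]@d
def at_z(s,u,v,z):
    o,d=ray(s,u,v); return o+d*(z-o[2])/d[2]
def pts(s,mask=None):
    D=s["depth"]; m=D>0
    if mask is not None: m&=mask
    v,u=np.nonzero(m); d=D[v,u]
    c=np.stack([(u-s["cx"])/f(s)*d,-(v-s["cy"])/f(s)*d,-d],1)
    return c@s["P"][:3,:3].T+s["P"][:3,3],u,v
def save(s,name,box=None,k=1):
    im=s["pixels"][:,:,::-1]
    if box: im=im[box[1]:box[3],box[0]:box[2]]
    cv2.imwrite("pics/"+name,cv2.resize(im,None,fx=k,fy=k,interpolation=cv2.INTER_CUBIC))
E
python3 - <<'E'
from h import *
for n in ["scene","top","wrist"]:
    s=snap(n); save(s,n+"0.png",k=1.5)
    print(n,{k:(v if np.size(v)<17 else np.shape(v)) for k,v in s.items() if k not in("pixels","depth")}, (s["depth"]>0).mean())
    for q in NAMES:
        for r in robot.trace(s,q)[:4]:
            P,u,v=pts(s,r["mask"])
            print(q,round(r["score"],2),np.round(r["extent"]),r["mask"].sum(), np.round(np.median(P,0),3) if len(P) else "", np.round(np.percentile(P[:,2],95),3) if len(P) else "")
E
```

```text
pics
scene {'fov_y': 54.41961085898435, 'cx': 254.16133944530498, 'cy': 187.53620281721328, 'pose': array([[ 0.82893655,  0.4345516 , -0.35217766,  0.18632935],
       [-0.55921713,  0.6305161 , -0.53826168, -0.93627615],
       [-0.01184879,  0.64312856,  0.76566654,  0.71843058],
       [ 0.        ,  0.        ,  0.        ,  1.        ]]), 'shot': 1, 'P': array([[ 0.82893655,  0.4345516 , -0.35217766,  0.18632935],
       [-0.55921713,  0.6305161 , -0.53826168, -0.93627615],
       [-0.01184879,  0.64312856,  0.76566654,  0.71843058],
       [ 0.        ,  0.        ,  0.        ,  1.        ]])} 0.995941162109375
eraser 0.43 [261. 185. 271. 198.] 115 [ 0.498 -0.503  0.068] 0.07
tape_roll 0.87 [255. 186. 279. 208.] 248 [ 0.487 -0.513  0.054] 0.056
tape_roll 0.6 [290. 293. 317. 323.] 628 [ 0.422 -0.745  0.025] 0.027
ink_bottle 0.92 [242. 153. 255. 184.] 349 [ 0.505 -0.425  0.076] 0.102
glasses_case 0.92 [235. 172. 283. 223.] 779 [ 0.488 -0.464  0.027] 0.031
glasses_case 0.28 [159. 179. 186. 200.] 428 [ 0.344 -0.317  0.002] 0.006
eraser_tray 0.72 [232. 152. 249. 169.] 181 [ 0.529 -
[... 1982 characters left out ...]
3741455694, 'cx': 259.35913745934323, 'cy': 195.09244970107497, 'T_tool_cam': array([[-5.61981328e-04,  9.61433889e-01,  2.75035562e-01,
         7.32456032e-02],
       [ 9.99998850e-01,  1.52858656e-04,  1.50895828e-03,
         2.12266940e-04],
       [ 1.40872206e-03,  2.75036094e-01, -9.61432869e-01,
        -1.60879653e-01],
       [ 0.00000000e+00,  0.00000000e+00,  0.00000000e+00,
         1.00000000e+00]]), 'shot': 3, 'P': array([[ 0.3952488 , -0.8832925 , -0.25213634,  0.17944321],
       [ 0.91857303,  0.37964713,  0.10996204,  0.60334274],
       [-0.00140581, -0.27506801,  0.96142374,  0.38343186],
       [ 0.        ,  0.        ,  0.        ,  1.        ]])} 0.9961395263671875
```

View pics/scene0.png

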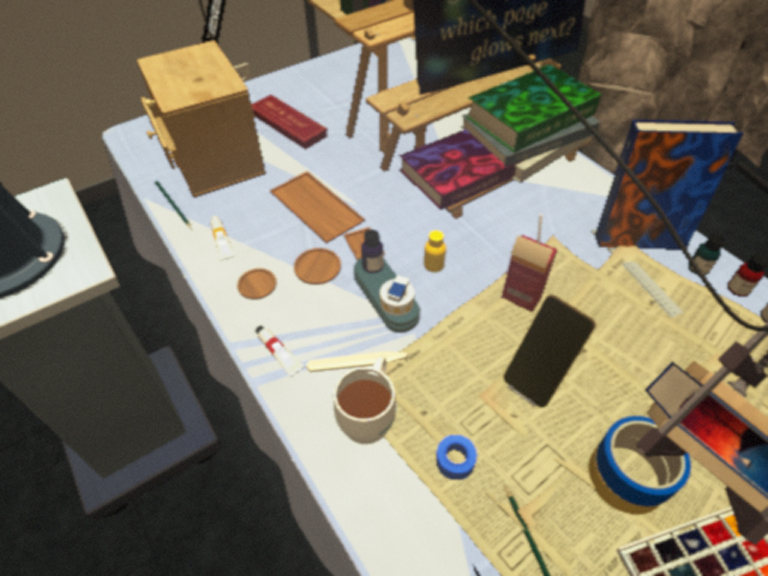

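View pics/top0.png

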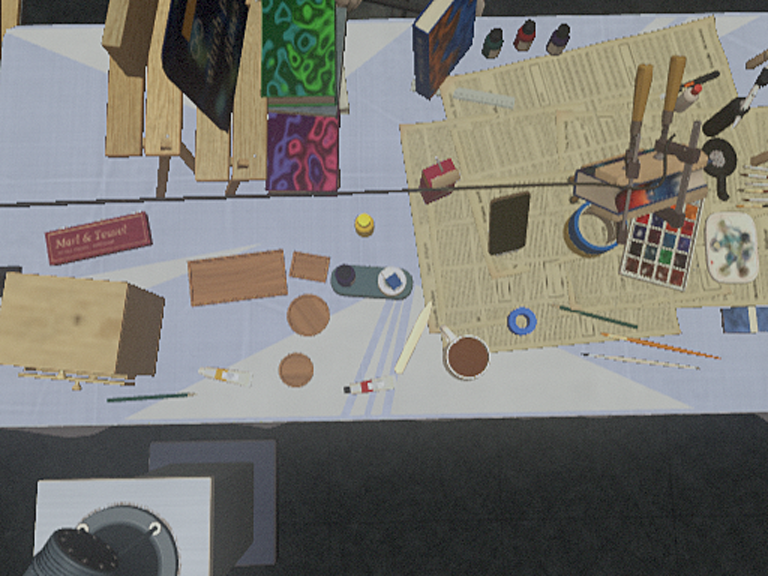

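```bash
python3 - <<'E'
from h import *
s=snap("top"); P,u,v=pts(s)
for c in [10,60,120,200,270,330]:
    k=(np.abs(u-c)<3)&(v>122)&(v<137); i=np.argmax(P[k][:,2]); print(c,np.round(P[k][i],3))
t=snap("scene");Q,_,_=pts(t); A=np.vstack([P,Q])
A=A[A[:,2]>0.03]
# coarse max height map
for x in np.arange(0.25,1.0,0.05):
    print("%.2f"%x,[ (int(100*B[:,2].max()) if len(B:=A[(abs(A[:,0]-x)<.025)&(abs(A[:,1]-y)<.025)]) else 0) for y in np.arange(-0.8,0.35,0.05)])
print(np.round(np.arange(-0.8,0.35,0.05),2))
E
```

```text
10 [ 0.469 -0.157  0.689]
60 [ 0.479 -0.212  0.664]
120 [ 0.491 -0.282  0.632]
200 [ 0.509 -0.392  0.579]
270 [ 0.526 -0.502  0.528]
330 [ 0.544 -0.613  0.479]
0.25 [0, 0, 0, 0, 0, 0, 0, 0, 0, 0, 0, 0, 0, 0, 0, 0, 0, 0, 0, 0, 0, 0, 0]
0.30 [0, 0, 0, 8, 8, 0, 0, 0, 0, 0, 0, 0, 0, 0, 0, 12, 12, 10, 0, 0, 0, 0, 0]
0.35 [0, 0, 0, 9, 8, 0, 0, 0, 0, 0, 0, 0, 0, 0, 0, 19, 19, 19, 19, 19, 0, 0, 0]
0.40 [0, 3, 0, 9, 8, 0, 0, 0, 0, 0, 0, 0, 0, 0, 0, 19, 19, 19, 19, 19, 0, 0, 0]
0.45 [0, 3, 3, 0, 0, 0, 5, 0, 0, 0, 0, 0, 68, 69, 0, 19, 19, 19, 19, 19, 0, 0, 0]
0.50 [0, 0, 0, 0, 0, 5, 54, 56, 58, 60, 63, 65, 67, 0, 0, 19, 19, 19, 19, 25, 21, 17, 0]
0.55 [40, 42, 45, 47, 49, 51, 53, 3, 7, 0, 0, 0, 0, 0, 0, 0, 0, 0, 0, 0, 23, 17, 0]
0.60 [0, 13, 14, 14, 0, 0, 0, 7, 0, 0, 0, 0, 0, 0, 0, 0, 0, 3, 3, 0, 0, 0, 0]
0.65 [0, 14, 14, 14, 14, 14, 0, 5, 10, 10, 16, 16, 16, 25, 25, 24, 0, 0, 0, 0, 0, 0, 0]
0.70 [0, 0, 0, 0, 17, 12, 0, 0, 10, 10, 16, 18, 16, 27, 26, 26, 0, 0, 0, 0, 0, 0, 0]
0.75 [0, 0, 0, 0, 0, 0, 0, 0, 10, 10, 16, 16, 39, 26, 26, 26, 0, 0, 0, 0, 0, 0, 0]
0.80 [0, 0, 0, 0, 0, 0, 0, 10, 16, 16, 17, 21, 39, 26, 36, 26, 0, 0, 0, 0, 0, 0, 0]
0.85 [0, 0, 0, 0, 7, 0, 0, 9, 17, 17, 17, 24, 39, 26, 36, 25, 0, 0, 0, 0, 0, 0, 0]
0.90 [0, 0, 0, 0, 23, 23, 0, 0, 17, 17, 17, 27, 34, 26, 35, 0, 0, 0, 0, 0, 0, 0, 0]
0.95 [5, 5, 8, 22, 23, 22, 0, 11, 17, 17, 17, 28, 28, 25, 26, 0, 0, 0, 0, 0, 0, 0, 0]
[-0.8  -0.75 -0.7  -0.65 -0.6  -0.55 -0.5  -0.45 -0.4  -0.35 -0.3  -0.25
 -0.2  -0.15 -0.1  -0.05  0.    0.05  0.1   0.15  0.2   0.25  0.3 ]
```

View pics/wrist0.png

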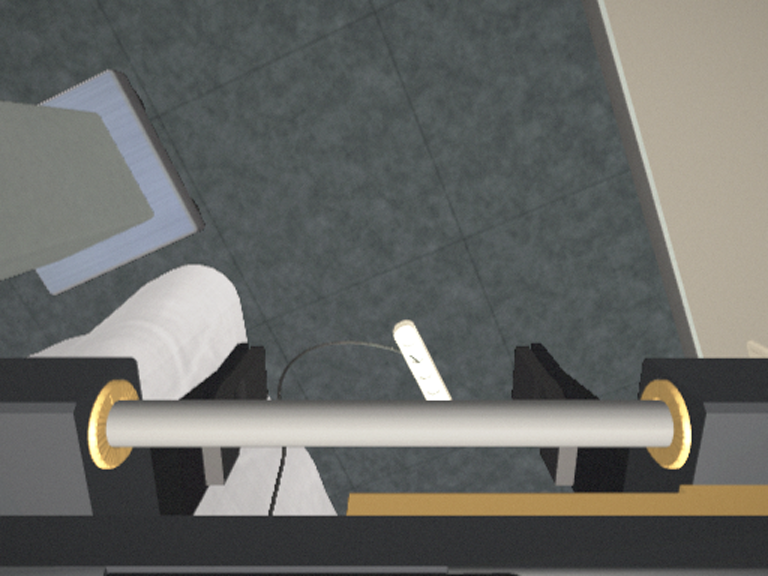

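```bash
python3 - <<'E'
from h import *
from scipy.optimize import least_squares
D=[];
for x,y,z in [(.3,-.5,.1),(.5,-.5,.05),(.35,-.3,.3),(.6,-.4,.4),(.45,-.2,.2),(.5,.1,.4),(.4,0,.35),(.42,0.1,.25),(.52,-.2,.1)]:
    q=robot.solve_ik([x,y,z],[np.pi,0,0]); print((x,y,z),None if q is None else np.round(q,2)); 
    if q is not None and abs(q[3])<.01: D.append([np.hypot(x,y),z,*q])
D=np.array(D)
def res(p):
    L1,a,b,off,r0,h,L3=p
    f=[]
    for d in D:
        q2,q3=d[3],d[4]
        r=r0+L1*np.sin(q2)+a*np.sin(q2+q3)+b*np.cos(q2+q3); z=h+L1*np.cos(q2)+a*np.cos(q2+q3)-b*np.sin(q2+q3)
        f+=[np.hypot(r,off)-d[0], z-d[1]]
    return f
o=least_squares(res,[.4,.4,0,.1,0,.0,0]); print(np.round(o.x,3),o.cost,len(D))
E
```

```text
(0.3, -0.5, 0.1) [-1.22  0.64  1.64 -0.    0.86  0.35]
(0.5, -0.5, 0.05) [-0.94  0.84  1.32 -0.    0.98  0.63]
(0.35, -0.3, 0.3) [-0.95  0.21  1.72 -0.    1.21  0.62]
(0.6, -0.4, 0.4) [-0.74  0.56  0.9  -0.    1.69  0.83]
(0.45, -0.2, 0.2) [-0.65  0.38  1.78 -0.    0.98  0.93]
(0.5, 0.1, 0.4) [-0.02  0.2   1.45 -0.    1.49  1.55]
(0.4, 0, 0.35) [-0.28  0.05  1.76 -0.    1.33  1.29]
(0.42, 0.1, 0.25) [-0.03  0.23  1.86 -0.    1.06  1.54]
(0.52, -0.2, 0.1) [-0.57  0.61  1.71 -0.    0.82  1.  ]
[ 0.588  0.392  0.114  0.111  0.    -0.031  0.   ] 9.250840424371285e-16 9
```

```bash
python3 - <<'E'
from h import *
s=snap("scene"); P,u,v=pts(s)
for r in [3,20,50,100,150,200]:
    k=(v==r)&(P[:,2]>.3)&(P[:,0]<.75)&(u>280); 
    if k.any(): print(r,np.round(P[k].mean(0),3),u[k].min(),u[k].max())
p=np.array(robot.current_eef_pos()); robot.line_to([*p[:2],.4]); print(robot.current_time_s(),np.round(robot.current_q(),2))
q=np.array(robot.current_q()); q[3]=-.9; q[4]=1.0; robot.move_joints(q)
w=snap("wrist"); print(np.round(w["P"],2)); save(w,"w1.png",k=1.5)
P,u,v=pts(w); k=(P[:,2]>.3)&(P[:,0]>0)&(P[:,0]<1)&(P[:,1]<.5)
B=P[k]; 
for y in np.arange(-.8,.5,.1):
    b=B[abs(B[:,1]-y)<.05]
    if len(b): print(round(y,1),len(b),np.round(b.min(0),2),np.round(b.max(0),2))
E
```

```text
3 [ 0.535 -0.565  0.497] 316 320
20 [ 0.539 -0.594  0.485] 331 336
50 [ 0.547 -0.642  0.462] 359 363
100 [ 0.56  -0.721  0.427] 405 409
150 [ 0.568 -0.79   0.39 ] 444 448
200 [ 0.574 -0.853  0.351] 478 482
2.8333 [ 0.99  0.39  1.18  0.    1.57 -0.18]
[[ 0.02 -0.28 -0.96  0.33]
 [ 0.98  0.19 -0.04  0.6 ]
 [ 0.19 -0.94  0.28  0.56]
 [ 0.    0.    0.    1.  ]]
```

View pics/w1.png

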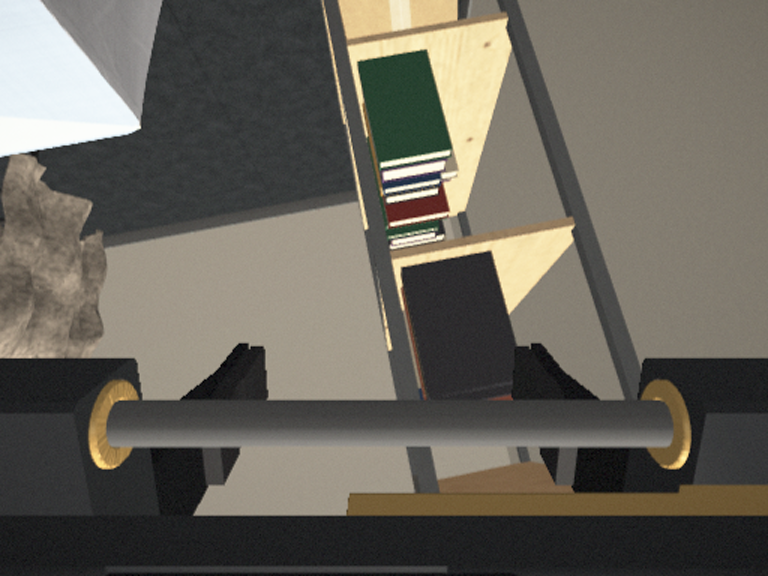

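```bash
python3 - <<'E'
from h import *
q=np.array(robot.current_q()); q[3]=-1.35; q[4]=1.75; robot.move_joints(q)
w=snap("wrist"); print(np.round(w["P"],2)); save(w,"w2.png",k=1.5)
P,u,v=pts(w); k=(P[:,2]>.27)&(P[:,0]>0)&(P[:,0]<1)&(P[:,1]<.45)&(v<225)
B=P[k]; 
for y in np.arange(-.8,.5,.1):
    b=B[abs(B[:,1]-y)<.05]
    if len(b): print(round(y,1),len(b),np.round(b.min(0),2),np.round(b.max(0),2))
E
```

```text
[[ 0.64 -0.1  -0.76  0.33]
 [ 0.73 -0.2   0.65  0.48]
 [-0.21 -0.98 -0.05  0.6 ]
 [ 0.    0.    0.    1.  ]]
-0.8 21 [ 0.57 -0.84  0.36] [ 0.58 -0.75  0.41]
-0.7 14 [ 0.55 -0.75  0.41] [ 0.57 -0.66  0.46]
-0.6 28 [ 0.53 -0.65  0.46] [ 0.55 -0.55  0.5 ]
-0.5 34 [ 0.52 -0.55  0.5 ] [ 0.53 -0.45  0.55]
-0.4 50 [ 0.5  -0.45  0.55] [ 0.52 -0.35  0.59]
-0.3 75 [ 0.49 -0.35  0.59] [ 0.5  -0.25  0.64]
-0.2 2729 [ 0.47 -0.25  0.27] [ 1.   -0.15  0.69]
-0.1 2655 [ 0.45 -0.15  0.27] [ 1.   -0.05  0.73]
-0.0 1051 [ 0.45 -0.05  0.5 ] [0.86 0.05 0.73]
0.1 2517 [0.48 0.05 0.39] [0.69 0.15 0.7 ]
0.2 96 [0.59 0.15 0.4 ] [0.6  0.16 0.42]
```

View pics/w2.png

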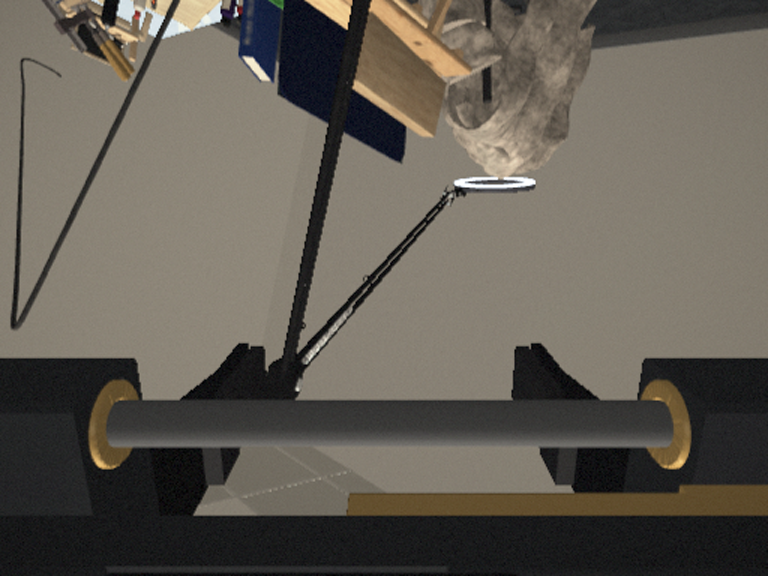

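```bash
python3 - <<'E'
from h import *
w=snap("wrist"); P,u,v=pts(w)
def near(name,c,r):
    c/=1.5;r/=1.5;k=(abs(u-c)<7)&(abs(v-r)<2)&(w["depth"][v,u]>.2); i=np.argmin(w["depth"][v[k],u[k]]); print(name,np.round(P[k][i],3))
for r,c in [(3,362),(60,350),(120,338),(200,320),(280,305),(370,285)]: near("col%d"%r,c,r)
for c,r in [(310,350),(370,280),(450,192),(495,190),(535,184)]: near("arm",c,r)
for c,r in [(170,15),(100,155),(40,280),(15,325),(17,250),(20,150),(23,65),(35,62),(58,74)]: near("cord",c,r)
E
```

```text
col3 [0.589 0.155 0.403]
col60 [0.601 0.143 0.441]
col120 [0.612 0.126 0.486]
col200 [0.632 0.102 0.553]
col280 [0.657 0.076 0.631]
col370 [0.687 0.039 0.738]
arm [0.736 0.008 0.729]
arm [ 0.921 -0.086  0.635]
arm [ 1.427 -0.352  0.372]
arm [ 1.557 -0.271  0.329]
arm [ 1.622 -0.222  0.301]
cord [0.482 0.075 0.453]
cord [0.472 0.027 0.564]
cord [ 0.458 -0.022  0.677]
cord [ 0.453 -0.041  0.718]
cord [ 0.474 -0.18   0.672]
cord [ 0.515 -0.436  0.554]
cord [ 0.573 -0.825  0.366]
cord [ 0.592 -0.88   0.339]
cord [ 0.648 -0.892  0.34 ]
```

```bash
python3 - <<'E'
from h import *
p=np.array(robot.current_eef_pos()); Z=R.from_euler('xyz',robot.current_eef_rot()).as_matrix()
print(p,Z[:,2],robot.current_q())
# W same up to b, along axes: fit W = p - a*z
pA=np.array([.247,.574,.4]); zA=np.array([0,0,-1.])
d=p-pA; dz=Z[:,2]-zA; L=d@dz/(dz@dz); print("L3",L,"resid",d-L*dz)
s=snap("top");P,u,v=pts(s)
B=P[(abs(P[:,1])<.25)&(P[:,0]<.25)&(P[:,2]>-.1)]
for z in np.arange(-.1,1,.05):
    b=B[(B[:,2]>=z)&(B[:,2]<z+.05)]
    if len(b): print(round(z,2),len(b),np.round(b.min(0),2),np.round(b.max(0),2))
E
```

```text
[0.46154812 0.36758595 0.63746843] [ 0.70291817 -0.67765708 -0.21607158] [ 0.98660435  0.39052102  1.18119423 -1.34926931  1.74913732 -0.17844628]
L3 0.304138712156082 resid [ 0.00076349 -0.00031229 -0.00095455]
-0.1 38 [ 0.24 -0.21 -0.1 ] [ 0.24  0.25 -0.05]
-0.05 1838 [-0.03 -0.25 -0.05] [ 0.25  0.25 -0.  ]
0.0 4073 [-0.02 -0.18  0.  ] [0.25 0.16 0.05]
0.05 435 [-0.   -0.07  0.05] [0.07 0.03 0.1 ]
0.1 210 [ 0.01 -0.07  0.1 ] [ 0.07 -0.01  0.15]
0.15 7 [ 0.02 -0.06  0.15] [ 0.03 -0.06  0.16]
0.2 104 [ 0.07 -0.09  0.22] [ 0.11 -0.03  0.25]
0.25 531 [ 0.05 -0.1   0.25] [0.12 0.02 0.3 ]
0.3 902 [ 0.06 -0.1   0.3 ] [0.11 0.02 0.33]
```

```bash
cat > col.py <<'E'
import numpy as np
L1,A,B,OFF,H,L3=.588,.392,.114,.111,.273,.304
OBS=[[(.51,.19,.19),(.452,-.045,.725)],[(.452,-.045,.725),(.474,-.18,.672)],[(.474,-.18,.672),(.515,-.436,.554)],[(.515,-.436,.554),(.573,-.825,.366)],[(.573,-.825,.366),(.65,-.892,.34)],
 [(.53,.23,.19),(.687,.039,.738)],[(.687,.039,.738),(.92,-.086,.635)]]
OBS=np.vstack([np.linspace(a,b,25) for a,b in np.array(OBS)])
g=np.meshgrid(np.linspace(.33,.52,8),np.linspace(-.09,.25,12),[.19,.1]); BOX=np.stack([x.ravel() for x in g],1)
KN=np.array([[.5,.15,.25],[.5,.2,.25]])
def segd(P,a,b):
    d=b-a; t=np.clip(((P-a)@d)/(d@d+1e-12),0,1); return np.linalg.norm(P-a-t[:,None]*d,axis=1).min()
def pts_arm(q):
    q1,q2,q3,q4,q5=q[:5]; e=np.array([np.cos(q1),np.sin(q1),0]);n=np.array([-np.sin(q1),np.cos(q1),0]);z=np.array([0,0,1.])
    c=q2+q3; f=e*np.sin(c)+z*np.cos(c); pr=e*np.cos(c)-z*np.sin(c)
    S=z*H; E=S+L1*(e*np.sin(q2)+z*np.cos(q2)); W=E+A*f+B*pr+OFF*n
    t=np.cos(q5)*f+np.sin(q5)*(np.cos(q4)*pr+np.sin(q4)*n)
    return S,E,W,t,pr,n
def clear(q,held=0.0):
    """(dist to lamps of arm/tool skin, dist to box)"""
    S,E,W,t,pr,n=pts_arm(q); T=W+t*(L3+held); G=W+t*(L3-.07)
    segs=[(S,E,.065),(S+OFF*n,E+OFF*n,.065),(E,E+OFF*n,.07),(E,W-OFF*n*0,.055),(E+B*pr+OFF*n,W,.055),(E+OFF*n,W,.055),(W,G,.1),(G,T,.06)]
    O=np.vstack([OBS,KN,BOX])
    D=np.array([segd(np.vstack([OBS]),a,b)-r for a,b,r in segs]); X=min(segd(np.vstack([BOX,KN]),a,b)-r for a,b,r in segs)
    return D.min(),X,D
E
python3 - <<'E'
from h import *
from col import *
q=np.array(robot.current_q()); print(pts_arm(q)[2]+L3*pts_arm(q)[3], robot.current_eef_pos())
print("now",clear(q)[:2])
for nm,x,y,z in [("case",.495,-.455,.02),("case up",.495,-.455,.12),("roll",.49,-.5,.05),("bottle up",.505,-.42,.2),("ctray",.521,-.2,.02),("ctray up",.521,-.2,.12),("ctray up",.521,-.2,.2),("ctray",.521,-.2,.3),("etray",.535,-.33,.02),("rt up",.445,-.34,.15),("bt",.342,-.317,.1),("bt",.342,-.317,.25),("etray up",.535,-.33,.15),("mid",.4,-.3,.3)]:
    j=robot.solve_ik([x,y,z],[np.pi,0,0]); c=clear(j); print(nm,z,np.round(c[0],3),np.round(c[1],3),np.round(c[2],2))
best=[]
Q1=np.linspace(.99,-1.0,40)
for q2 in np.arange(-.7,.5,.1):
  for q3 in np.arange(1,2.41,.1):
    for q5 in np.arange(.4,2.6,.2):
      for q4 in [0]:
        Qs=[[a,q2,q3,q4,q5] for a in Q1[::4]]
        T=pts_arm(Qs[0]); tip=T[2]+T[3]*L3
        if tip[2]<.2 or np.hypot(*tip[:2])<.2 or T[1][:2]@[np.cos(.99),np.sin(.99)]<-.25: continue
        m=min(min(clear(k)[:2]) for k in Qs); best.append((m,q2,q3,q5,np.hypot(*tip[:2]),tip[2]))
best.sort(reverse=True); print(np.round(best[:8],2))
E
```

```text
[0.46067131 0.36877181 0.63673302] [0.46153327 0.36753049 0.63751763]
now (np.float64(0.2634699586399181), np.float64(0.27528875681769))
case 0.02 0.052 0.182 [0.17 0.07 0.06 0.09 0.11 0.05 0.1  0.35]
case up 0.12 0.012 0.188 [0.2  0.1  0.1  0.05 0.06 0.03 0.01 0.26]
roll 0.05 0.055 0.182 [0.19 0.09 0.08 0.08 0.1  0.06 0.06 0.31]
bottle up 0.2 -0.047 0.193 [ 0.22  0.12  0.12 -0.01 -0.   -0.01 -0.05  0.2 ]
ctray 0.02 -0.003 0.01 [ 0.08  0.   -0.    0.05  0.09  0.01  0.21  0.34]
ctray up 0.12 0.027 0.01 [0.15 0.07 0.06 0.05 0.09 0.03 0.12 0.3 ]
ctray up 0.2 0.02 0.036 [0.19 0.12 0.11 0.03 0.07 0.02 0.05 0.27]
ctray 0.3 -0.033 0.096 [ 0.24  0.18  0.17 -0.03 -0.   -0.03 -0.03  0.21]
etray 0.02 0.018 0.141 [0.11 0.02 0.02 0.06 0.1  0.02 0.15 0.4 ]
rt up 0.15 0.045 0.152 [0.23 0.13 0.13 0.08 0.09 0.06 0.05 0.29]
bt 0.1 0.137 0.128 [0.27 0.17 0.16 0.17 0.17 0.14 0.15 0.38]
bt 0.25 0.063 0.162 [0.32 0.22 0.23 0.11 0.11 0.11 0.06 0.25]
etray up 0.15 0.011 0.143 [0.17 0.08 0.08 0.03 0.06 0.01 0.04 0.29]
mid 0.3 -0.006 0.177 [ 0.31  0.22  0.22  0.04  0.04  0.04 -0.01  0.19]
[[ 0.2  -0.1   1.    0.6   0.63  1.03]
 [ 0.2  -0.1   1.    0.4   0.62  1.09]
 [ 0.2  -0.2   2.4   2.4   0.2   0.49]
 [ 0.2  -0.2   1.1   0.4   0.57  1.08]
 [ 0.2  -0.2   1.    0.8   0.56  1.03]
 [ 0.2  -0.2   1.    0.6   0.55  1.09]
 [ 0.2  -0.2   1.    0.4   0.54  1.15]
 [ 0.2  -0.3   2.4   2.4   0.22  0.47]]
```

```bash
cat >> col.py <<'E'
def path_clear(qa,qb,n=15):
    return np.min([clear(np.array(qa)*(1-t)+np.array(qb)*t)[:2] for t in np.linspace(0,1,n)],0)
E
python3 - <<'E'
from h import *
from col import *
best=[];Q1=np.linspace(.99,-1.1,12)
for q2 in np.arange(-.7,.5,.1):
  for q3 in np.arange(1,2.41,.1):
    for q5 in np.arange(.4,2.6,.2):
        T=pts_arm([.99,q2,q3,0,q5]); tip=T[2]+T[3]*L3
        if tip[2]<.25 or np.hypot(*tip[:2])<.29 or q2<-.45 or abs(q2+q3+q5-np.pi)>.6: continue
        m=min(min(clear([a,q2,q3,0,q5])[:2]) for a in Q1); best.append((m,q2,q3,q5,np.hypot(*tip[:2]),tip[2]))
best.sort(reverse=True); print(np.round(best[:8],2))
_,q2,q3,q5,_,_=best[0]
q=np.array(robot.current_q())
# observation poses
for p in [(.36,-.40,.25),(.40,-.40,.22),(.42,-.36,.22),(.44,-.45,.25),(.45,-.45,.20)]:
  for yaw in [0,np.pi/2,-np.pi/2]:
    j=robot.solve_ik(p,[np.pi,0,yaw])
    if j is None: print(p,yaw,None);continue
    h=[-1.1,q2,q3,0,q5,j[5]]; print(p,round(yaw,1),np.round(j,2),np.round(clear(j)[:2],3),np.round(path_clear(h,j),3))
h0=q.copy();h0[1:5]=[q2,q3,0,q5];h0[5]=.5; print(path_clear(q,h0))
E
```

```text
[[ 0.12 -0.4   2.1   1.    0.3   0.38]
 [ 0.11 -0.3   2.    1.2   0.29  0.38]
 [ 0.11 -0.4   2.2   0.8   0.3   0.35]
 [ 0.1  -0.3   2.1   1.    0.3   0.35]
 [ 0.09 -0.2   2.    1.2   0.3   0.35]
 [ 0.09 -0.3   1.    2.    0.32  0.79]
 [ 0.09 -0.4   1.8   1.4   0.3   0.48]
 [ 0.09 -0.4   1.2   1.8   0.31  0.75]]
(0.36, -0.4, 0.25) 0 [-1.05  0.38  1.62 -0.    1.15  0.53] [0.049 0.183] [0.049 0.179]
(0.36, -0.4, 0.25) 1.6 [-1.05  0.38  1.62  0.    1.15 -1.05] [0.049 0.183] [0.049 0.179]
(0.36, -0.4, 0.25) -1.6 [-1.05  0.38  1.62 -0.    1.15  2.1 ] [0.049 0.183] [0.049 0.179]
(0.4, -0.4, 0.22) 0 [-0.98  0.45  1.59 -0.    1.1   0.59] [0.018 0.187] [0.018 0.179]
(0.4, -0.4, 0.22) 1.6 [-0.98  0.45  1.59  0.    1.1  -0.98] [0.018 0.187] [0.018 0.179]
(0.4, -0.4, 0.22) -1.6 [-0.98  0.45  1.59 -0.    1.1   2.16] [0.018 0.187] [0.018 0.179]
(0.42, -0.36, 0.22) 0 [-0.91  0.43  1.62 -0.    1.09  0.66] [0.004 0.188] [0.004 0.179]
(0.42, -0.36, 0.22) 1.6 [-0.91  0.43  1.62  0.    1.09 -0.91] [0.004 0.188] [0.004 0.179]
(0.42, -0.36, 0.22) -1.6 [-0.91  0.43  1.62 -0.    1.09  2.23] [0.004 0.188] [0.004 0.179]
(0.44, -0.45, 0.25) 0 [-0.97  0.51  1.39 -0.    1.25  0.6 ] [-0.024  0.187] [-0.024  0.179]
(0.44, -0.45, 0.25) 1.6 [-0.97  0.51  1.39  0.    1.25 -0.97] [-0.024  0.187] [-0.024  0.179]
(0.44, -0.45, 0.25) -1.6 [-0.97  0.51  1.39 -0.    1.25  2.17] [-0.024  0.187] [-0.024  0.179]
(0.45, -0.45, 0.2) 0 [-0.96  0.57  1.43 -0.    1.15  0.61] [-0.021  0.188] [-0.021  0.179]
(0.45, -0.45, 0.2) 1.6 [-0.96  0.57  1.43  0.    1.15 -0.96] [-0.021  0.188] [-0.021  0.179]
(0.45, -0.45, 0.2) -1.6 [-0.96  0.57  1.43 -0.    1.15  2.18] [-0.021  0.188] [-0.021  0.179]
[0.22777671 0.22001032]
```

```bash
cat > go.py <<'E'
from h import *
from col import *
HOME=[-.4,2.1,0,1.0]
def goto(p,yaw,z=None):
    j=robot.solve_ik(p,[np.pi,0,yaw]); q=robot.current_q(); c=path_clear(q,j); print("path",np.round(c,3)); assert min(c)>-.05; robot.move_joints(j)
E
python3 - <<'E'
from go import *
q=np.array(robot.current_q()); q[1:5]=HOME; q[5]=.5; robot.move_joints(q); print(robot.current_time_s(),robot.current_eef_pos())
q[0]=-1.1; robot.move_joints(q); print(robot.current_time_s(),robot.current_effort(),robot.current_eef_pos())
for i,p in enumerate([(.38,-.36,.22),(.40,-.43,.22)]):
    goto(p,0); s=snap("wrist"); np.save(f"w{i}.npy",s,allow_pickle=True); save(s,f"o{i}.png",k=1.5)
    for n in NAMES:
        for r in robot.trace(s,n)[:2]:
            P,u,v=pts(s,r["mask"]); print(n,round(r["score"],2),np.round(r["extent"]),np.round(np.median(P,0),4), np.round(np.percentile(P[:,2],[5,95]),4))
print(robot.current_time_s())
E
```

```text
6.8 [0.05996868 0.29156013 0.37675668]
8.8167 [ -0.27350614  -1.84850626 -22.39638984   0.07556706  -1.54909909
   0.03676167] [ 0.2240204  -0.19463551  0.37590174]
path [0.038 0.178]
eraser 0.87 [397.  19. 437.  75.] [ 0.5026 -0.4983  0.0673] [0.0599 0.0687]
tape_roll 0.98 [378.  19. 442.  78.] [ 0.4977 -0.4855  0.0547] [0.0354 0.0562]
glasses_case 0.88 [282.  14. 435.  84.] [ 0.4982 -0.4511  0.0283] [0.0211 0.0297]
eraser_tray 0.7 [205.   1. 281.  52.] [ 0.535  -0.3455  0.0011] [-0.0006  0.0052]
eraser_tray 0.58 [205.  68. 276. 150.] [ 0.4482 -0.3408  0.0011] [-0.0004  0.0052]
roll_tray 0.75 [203.  68. 280. 150.] [ 0.4482 -0.3405  0.0011] [-0.0004  0.0052]
bottle_tray 0.91 [198. 170. 251. 224.] [ 0.3445 -0.3172  0.0012] [-0.0004  0.0053]
bottle_tray 0.73 [  9.   0. 204.  92.] [ 0.5172 -0.1993  0.0007] [-0.0007  0.0045]
case_tray 0.9 [ 12.   0. 204.  92.] [ 0.5172 -0.1994  0.0007] [-0.0007  0.0045]
path [0.018 0.185]
eraser 0.78 [314.  43. 356.  96.] [ 0.5028 -0.4992  0.0672] [0.0573 0.0685]
tape_roll 0.66 [302.  43. 365. 101.] [ 0.5003 -0.4919  0.0548] [0.0373 0.0563]
ink_bottle 0.86 [219.  33. 262.  83.] [ 0.5096 -0.4165  0.0998] [0.0696 0.1022]
glasses_case 0.68 [209.  36. 366. 105.] [ 0.5006 -0.4531  0.0282] [0.0252 0.0297]
eraser_tray 0.78 [138.   3. 214.  69.] [ 0.5408 -0.3431  0.0012] [-0.0005  0.0053]
roll_tray 0.76 [139.  89. 213. 167.] [ 0.4478 -0.3406  0.001 ] [-0.0005  0.0051]
bottle_tray 0.97 [140. 185. 192. 240.] [ 0.3468 -0.3176  0.001 ] [-0.0005  0.0051]
bottle_tray 0.47 [301.  42. 364.  99.] [ 0.4996 -0.4918  0.0548] [0.0402 0.0562]
case_tray 0.58 [  1.   0. 142. 108.] [ 0.5239 -0.2279  0.0007] [-0.0008  0.0046]
case_tray 0.36 [212.  38. 365. 104.] [ 0.5006 -0.4526  0.0282] [0.0258 0.0296]
11.1917
```

View pics/o1.png

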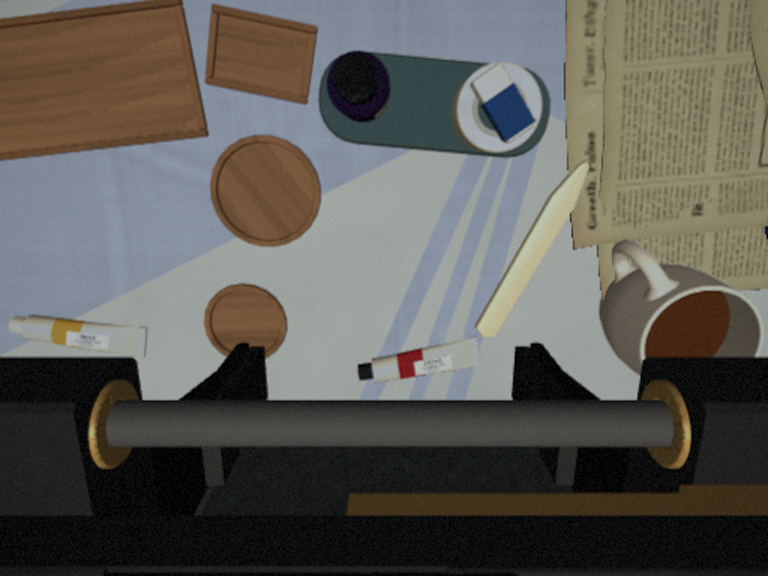

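```bash
cat >> go.py <<'E'
rad=np.radians
def ln(x,y,z,yaw=None,feed=.15):
    robot.line_to([x,y,z],None if yaw is None else [np.pi,0,yaw],feed)
    f=np.linalg.norm(robot.current_wrist_force())
    if f>25: print("FORCE",f,(x,y,z))
def pick(x,y,z,yaw,hover,opening,N,lift):
    robot.gripper_to(opening); goto([x,y,hover],yaw); ln(x,y,z,feed=.08)
    robot.gripper_to(0.0,N); print("w",robot.current_width(),"F",robot.current_finger_force()); ln(x,y,lift,feed=.1)
    print("lifted w",robot.current_width(),robot.current_wrist_force()); 
def place(x,y,z,yaw,carry,opening,up):
    ln(x,y,carry,yaw); ln(x,y,z,feed=.05); print("at",np.round(robot.current_eef_pos(),4),np.round(robot.current_wrist_force(),1))
    robot.gripper_to(opening); ln(x,y,up,feed=.1); print("t",robot.current_time_s())
E
python3 - <<'E'
from go import *
y=rad(85)
pick(.5125,-.4148,.045,y,.118,.075,20,.068)
place(.3445,-.3172,.0185,y,.068,.066,.11)
E
```

```text
path [-0.004  0.185]
w 0.03548380598046715 F 19.999902381096035
lifted w 0.035261325818446314 [ 0.68233918  0.21130224 -1.15345449]
at [ 0.3446 -0.3174  0.0187] [-0.1 -0.6 -0.7]
t 19.6083
```

```bash
cat >> go.py <<'E'
def rect(XY):
    (c,s,a)=cv2.minAreaRect((XY*1000).astype(np.float32))
    if s[0]>s[1]: s=s[::-1]; a+=90
    return np.round(c,1),np.round(s,1),round((a+90+90)%180-90,1)
def blob(s,box,cond=None,vmax=228):
    P,u,v=pts(s); b=box
    k=(v<vmax)&(P[:,0]>b[0])&(P[:,0]<b[1])&(P[:,1]>b[2])&(P[:,1]<b[3])&(P[:,2]>b[4])&(P[:,2]<b[5])
    if cond is not None: k&=cond(s["pixels"][v,u].astype(int))
    im=np.zeros((384,512),np.uint8); im[v[k],u[k]]=255; im=cv2.morphologyEx(im,cv2.MORPH_OPEN,np.ones((3,3)))
    n,l,st,_=cv2.connectedComponentsWithStats(im)
    if n<2: return None
    k&=l[v,u]==1+np.argmax(st[1:,4]); X=P[k]
    return rect(X[:,:2]),[np.round(x,1) for x in cv2.minEnclosingCircle((X[:,:2]*1000).astype(np.float32))],np.median(X[:,2]).round(4)
E
python3 - <<'E'
from go import *
goto([.40,-.43,.2],0); s=snap("wrist")
print("eraser",blob(s,(.44,.56,-.56,-.45,.062,.072))); print("roll",blob(s,(.44,.56,-.56,-.45,.05,.0585)))
print("case",blob(s,(.44,.56,-.56,-.36,.012,.033))); print("etray",blob(s,(.48,.60,-.40,-.295,-.01,.012),lambda c:(c[:,0]-c[:,2])>35))
print("bottle",blob(s,(.29,.39,-.37,-.27,.065,.08),vmax=250))
E
```

```text
path [0.025 0.128]
eraser ((array([ 503.1, -500.2]), array([21.1, 41.9]), 33.3), [array([ 503.1, -500. ]), np.float64(22.2)], np.float64(0.0673))
roll ((array([ 496.6, -493.1]), array([35.6, 51.8]), 35.4), [array([ 501.3, -499.7]), np.float64(26.0)], np.float64(0.0549))
case ((array([ 507.9, -443.6]), array([ 59.5, 114.9]), 84.9), [array([ 498.9, -443.5]), np.float64(60.3)], np.float64(0.0283))
etray ((array([ 540.3, -343.5]), array([50.3, 71.9]), 78.8), [array([ 539.6, -344.5]), np.float64(42.1)], np.float64(0.0011))
bottle ((array([ 349.7, -318.7]), array([17.2, 22.2]), 87.7), [array([ 348. , -318.6]), np.float64(11.7)], np.float64(0.0732))
```

```bash
python3 - <<'E'
from go import *
pick(.5031,-.5002,.0635,rad(33.4),.095,.05,10,.085)
place(.540,-.3432,.0092,rad(79),.05,.034,.06)
pick(.5013,-.4997,.0372,rad(85),.085,.075,15,.065)
place(.4472,-.3405,.0098,rad(85),.05,.065,.075)
goto([.40,-.43,.2],0); s=snap("wrist"); np.save("w3.npy",s,allow_pickle=True); save(s,"o3.png",k=1.5)
print("eraser",blob(s,(.48,.60,-.40,-.295,.011,.03))); print("roll",blob(s,(.39,.50,-.40,-.28,.02,.04)))
print("case",blob(s,(.44,.56,-.56,-.36,.012,.033)),blob(s,(.44,.56,-.56,-.36,.022,.033)))
E
```

```text
path [0.002 0.184]
w 0.019775350184390507 F 10.000533163547516
lifted w 0.020155418181069362 [ 0.00370546 -0.9481074  -1.46819625]
at [ 0.54   -0.3431  0.0091] [-0.2  1.7  1.1]
t 27.2917
path [0.02  0.154]
w 0.051960548168593 F 15.000145918893395
lifted w 0.051350654719724546 [-0.75480329 -0.78662894 -0.76176865]
at [ 0.4467 -0.34    0.0098] [-1.2  1.7  2.6]
t 34.2583
path [0.025 0.151]
eraser ((array([ 541.2, -344.9]), array([20.6, 41.4]), 79.2), [array([ 541.9, -345.2]), np.float64(21.9)], np.float64(0.013))
roll ((array([ 448.3, -340.3]), array([50.5, 51.8]), -90.0), [array([ 448.5, -340.3]), np.float64(26.2)], np.float64(0.027))
case ((array([ 506.1, -463. ]), array([ 59.5, 154.1]), 84.8), [array([ 507.9, -463.1]), np.float64(77.1)], np.float64(0.0283)) ((array([ 505.4, -462.9]), array([ 58.1, 154.1]), 84.8), [array([ 507.9, -463.1]), np.float64(77.1)], np.float64(0.0283))
```

View pics/o3.png

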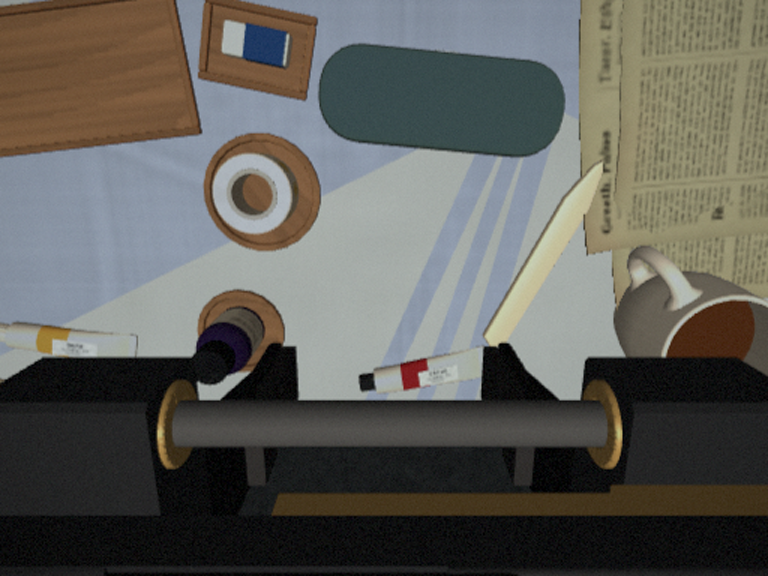

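```bash
python3 - <<'E'
from go import *
ln(.40,-.36,.2); 
j=robot.solve_ik([.42,-.22,.19],[np.pi,0,0]); print(np.round(path_clear(robot.current_q(),j),3))
goto([.42,-.22,.19],0); s=snap("wrist"); save(s,"o4.png",k=1.5)
print("ct",blob(s,(.42,.62,-.31,-.08,-.01,.012),lambda c:(c[:,0]-c[:,2])>35)); print("lip",blob(s,(.42,.62,-.31,-.08,.0035,.012),lambda c:(c[:,0]-c[:,2])>35))
for r in robot.trace(s,"case_tray")[:1]:
    P,u,v=pts(s,r["mask"]); print(r["score"],r["extent"],rect(P[:,:2]))
print(robot.pinpoint(s,"case_tray")[:1]); 
p=robot.pinpoint(s,"case_tray"); print(at_z(s,*p[0]["location"],0) if p else "")
print(robot.current_time_s())
E
```

```text
[0.031 0.048]
path [0.031 0.048]
ct ((array([ 522.5, -205.4]), array([ 89.7, 184.1]), -83.9), [array([ 521.7, -205.3]), np.float64(101.1)], np.float64(0.001))
lip ((array([ 569.5, -279.1]), array([11.3, 27.7]), -88.9), [array([ 568.4, -279. ]), np.float64(14.4)], np.float64(0.0048))
0.81 [141.7, 13.5, 339.4, 134.5] (array([ 521.6, -205. ]), array([ 92.7, 189.7]), -83.7)
[{'location': [243.2, 73.2], 'score': 0.95}]
[ 0.52355152 -0.20650468  0.        ]
36.95
```

View pics/o4.png

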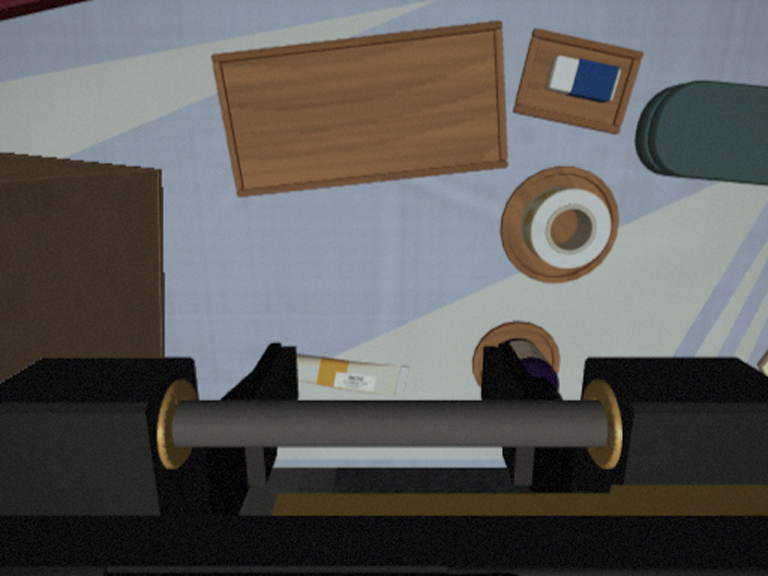

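```bash
python3 - <<'E'
from go import *
q=np.array(robot.current_q()); S,E,W,t,pr,n=pts_arm(q); print("q",np.round(q,2),"E",E.round(3),"W",W.round(3))
e=np.array([np.cos(q[0]),np.sin(q[0]),0])
L=[]
for c in ["top","scene"]:
    s=snap(c); P,u,v=pts(s); k=(P[:,2]>.35)&(np.hypot(P[:,0],P[:,1])<.75); P=P[k]
    dd=np.min(np.linalg.norm(P[:,None]-OBS[None],axis=2),1); print(c,len(P),"near-boom pts",(dd<.025).sum(),"closest other",np.sort(dd[dd>.035])[:5].round(3), P[dd>.035][np.argmin(dd[dd>.035])].round(3)); P=P[dd>.03]; L.append(P)
P=np.vstack(L)-E; c=q[1]+q[2]
f=e*np.sin(c)+np.array([0,0,np.cos(c)]); up=e*np.sin(q[1])+np.array([0,0,np.cos(q[1])])
a=P@f; b=P@pr; l=P@n
print("forearm frame: along f, min/max n(lateral), b(perp)")
for x in np.arange(-.15,.5,.05):
    k=(a>=x)&(a<x+.05)
    if k.sum()>5: print(round(x,2),k.sum(),"lat",np.percentile(l[k],[1,99]).round(3),"b",np.percentile(b[k],[1,99]).round(3))
E
```

```text
q [-0.72  0.38  1.84 -0.    0.93  0.85] E [ 0.162 -0.143  0.82 ] W [ 0.42  -0.222  0.494]
top 11556 near-boom pts 844 closest other [0.108 0.109 0.109 0.109 0.109] [ 0.411 -0.144  0.591]
scene 1461 near-boom pts 0 closest other [0.209 0.21  0.21  0.211 0.211] [ 0.429 -0.257  0.419]
forearm frame: along f, min/max n(lateral), b(perp)
0.15 1179 lat [0.06  0.196] b [0.042 0.447]
0.2 2516 lat [0.055 0.163] b [0.053 0.135]
0.25 2045 lat [0.055 0.165] b [0.071 0.145]
0.3 1607 lat [0.055 0.166] b [0.071 0.148]
0.35 2794 lat [0.05  0.165] b [0.07  0.145]
0.4 944 lat [0.051 0.163] b [0.072 0.256]
0.45 1057 lat [0.073 0.123] b [0.159 0.239]
```

```bash
python3 - <<'E'
from go import *
a=rad(96)
for d in [0,.02,.03,.04]:
  for z in [.011,.05]:
    p=[.5225-d*np.cos(a),-.2054-d*np.sin(a),z]; j=robot.solve_ik(p,[np.pi,0,a]); S,E,W,t,pr,n=pts_arm(j)
    print(d,z,np.round(j,2),[ (o,round(segd(OBS,E+o*n,E+(o+.001)*n),3)) for o in (0,.05,.111,.16)],np.round(clear(j)[2],3))
# refined boom near elbow, from top camera
s=snap("top");P,u,v=pts(s);dd=np.min(np.linalg.norm(P[:,None]-OBS[None],axis=2),1) if 0 else None
k=(P[:,2]>.64)&(P[:,0]>.44)&(P[:,1]<.0); print(np.round(P[k][::25],3)[:8])
E
```

```text
0 0.011 [-0.57  0.76  1.73 -0.    0.64 -0.68] [(0, np.float64(0.14)), (0.05, np.float64(0.104)), (0.111, np.float64(0.062)), (0.16, np.float64(0.032))] [ 0.075 -0.003 -0.008  0.051  0.094  0.004  0.214  0.346]
0 0.05 [-0.57  0.7   1.72  0.    0.72 -0.68] [(0, np.float64(0.165)), (0.05, np.float64(0.129)), (0.111, np.float64(0.086)), (0.16, np.float64(0.051))] [0.101 0.021 0.016 0.054 0.095 0.016 0.179 0.331]
0.02 0.011 [-0.6   0.77  1.71 -0.    0.66 -0.71] [(0, np.float64(0.146)), (0.05, np.float64(0.109)), (0.111, np.float64(0.065)), (0.16, np.float64(0.033))] [ 0.081  0.001 -0.004  0.054  0.1    0.006  0.206  0.365]
0.02 0.05 [-0.6   0.7   1.7   0.    0.74 -0.71] [(0, np.float64(0.17)), (0.05, np.float64(0.133)), (0.111, np.float64(0.088)), (0.16, np.float64(0.053))] [0.106 0.024 0.019 0.055 0.101 0.017 0.171 0.349]
0.03 0.011 [-0.61  0.77  1.7  -0.    0.67 -0.72] [(0, np.float64(0.148)), (0.05, np.float64(0.111)), (0.111, np.float64(0.067)), (0.16, np.float64(0.034))] [ 0.084  0.003 -0.002  0.055  0.101  0.008  0.202  0.374]
0.03 0.05 [-0.61  0.71  1.69  0.    0.75 -0.72] [(0, np.float64(0.172)), (0.05, np.float64(0.135)), (0.111, np.float64(0.09)), (0.16, np.float64(0.053))] [0.108 0.025 0.02  0.056 0.102 0.017 0.167 0.358]
0.04 0.011 [-0.63  0.78  1.68 -0.    0.68 -0.73] [(0, np.float64(0.151)), (0.05, np.float64(0.114)), (0.111, np.float64(0.069)), (0.16, np.float64(0.035))] [ 0.087  0.004 -0.001  0.056  0.101  0.009  0.198  0.383]
0.04 0.05 [-0.63  0.71  1.67  0.    0.76 -0.73] [(0, np.float64(0.174)), (0.05, np.float64(0.137)), (0.111, np.float64(0.091)), (0.16, np.float64(0.054))] [0.11  0.027 0.022 0.056 0.102 0.018 0.163 0.368]
[[ 0.487 -0.251  0.644]
 [ 0.484 -0.237  0.652]
 [ 0.478 -0.191  0.671]
 [ 0.481 -0.219  0.658]
 [ 0.484 -0.248  0.645]
 [ 0.474 -0.174  0.68 ]
 [ 0.477 -0.202  0.67 ]
 [ 0.481 -0.229  0.653]]
```

```bash
python3 - <<'E'
from go import *
ln(.40,-.38,.15); a=rad(84.8); d=.03
robot.gripper_to(.085); goto([.506-d*np.cos(a),-.4628-d*np.sin(a),.065],a)
ln(.506-d*np.cos(a),-.4628-d*np.sin(a),.012,feed=.08)
robot.gripper_to(0,45); print(robot.current_width(),robot.current_finger_force())
ln(.506-d*np.cos(a),-.4628-d*np.sin(a),.055,feed=.1); print(robot.current_width(),robot.current_wrist_force(),robot.current_wrist_torque())
q=np.array(robot.current_q()); S,E,W,t,pr,n=pts_arm(q); print(np.round(q,2),E.round(3),clear(q)[2].round(2))
s=snap("top"); save(s,"top5.png",k=1.5); P,u,v=pts(s); P=P[(P[:,2]>.3)&(np.hypot(P[:,0],P[:,1])<.8)]
dd=np.array([np.linalg.norm(OBS-p,axis=1).min() for p in P]); P=P[dd>.03]
e=np.array([np.cos(q[0]),np.sin(q[0]),0]);X=P-E; r=X@e; l=X@n; z=X[:,2]
print("clearest",np.sort(dd[dd>.03])[:2])
R_=np.hypot(r,z); k=R_<.12
for x in np.arange(-.15,.3,.03):
    m=k&(l>=x)&(l<x+.03)
    if m.sum()>3: print("lat",round(x,2),m.sum(),"z max",z[m].max().round(3),"r max",r[m].max().round(3),"R95",np.percentile(R_[m],[5,50,95]).round(3))
print(robot.current_time_s())
E
```

```text
path [0.039 0.183]
0.05622166335959839 44.93216601200402
0.05622449264272891 [-1.07912679 -0.03053307 -0.81108424] [-0.10409318  0.07655182 -0.01226418]
[-0.93  0.83  1.33  0.    0.98 -0.84] [ 0.257 -0.347  0.672] [0.18 0.08 0.08 0.07 0.09 0.05 0.05 0.3 ]
clearest [0.03047561 0.03087427]
lat 0.03 1409 z max 0.052 r max 0.074 R95 [0.016 0.048 0.093]
lat 0.06 2793 z max 0.053 r max 0.089 R95 [0.049 0.051 0.105]
lat 0.09 2662 z max 0.053 r max 0.091 R95 [0.049 0.051 0.104]
lat 0.12 2513 z max 0.053 r max 0.09 R95 [0.049 0.05  0.102]
lat 0.15 2899 z max 0.055 r max 0.084 R95 [0.049 0.051 0.11 ]
lat 0.18 2779 z max 0.056 r max 0.051 R95 [0.051 0.053 0.105]
lat 0.21 2538 z max 0.056 r max 0.052 R95 [0.052 0.053 0.086]
lat 0.24 1376 z max 0.055 r max 0.051 R95 [0.05  0.053 0.06 ]
42.4167
```

View pics/top5.png

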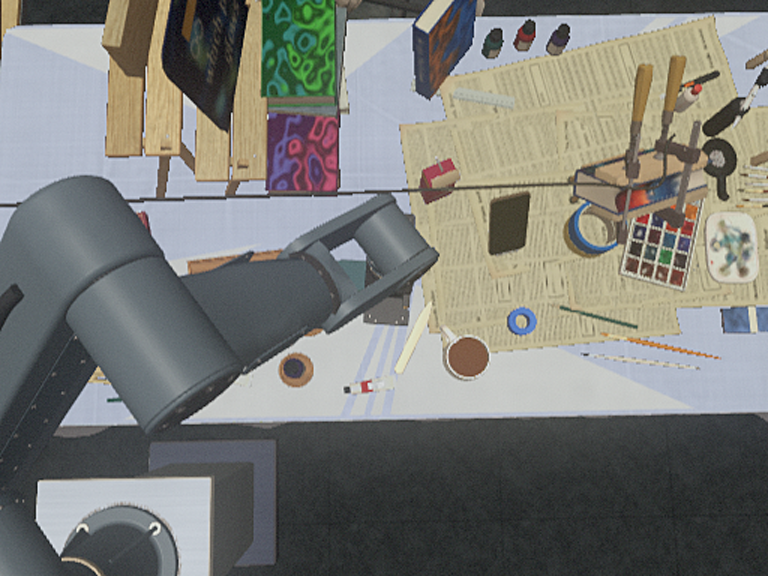

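```bash
python3 - <<'E'
from go import *
q=np.array(robot.current_q()); S,E,W,t,pr,n=pts_arm(q); e=np.array([np.cos(q[0]),np.sin(q[0]),0])
s=snap("top"); P,u,v=pts(s); P=P[(P[:,2]>.3)&(np.hypot(P[:,0],P[:,1])<.8)]; X=P-E; r=X@e;l=X@n;z=X[:,2]
m=(z>.03)&(np.abs(r)<.06); print("elbow lat 99.9%",np.percentile(l[m],[0.1,50,99,99.9,100]).round(3))
for lo in np.arange(.2,.34,.01):
    k=(l>=lo)&(l<lo+.01)&(abs(r)<.06); 
    if k.any(): print(round(lo,2),k.sum(),"z",z[k].min().round(3),z[k].max().round(3))
B=OBS-E; print("boom in elbow frame (lat,r,z):"); 
for b in B[25:75:3]:
    print(np.round([b@n,b@e,b[2]],3))
print(robot.current_effort(), robot.current_time_s())
# boom now
P,u,v=pts(s); k=(P[:,2]>.4)&(u<12)&(v>125)&(v<142); print(np.round(P[k][::6],3)[:6])
E
```

```text
elbow lat 99.9% [0.048 0.154 0.259 0.264 0.266]
0.2 718 z -0.01 0.056
0.21 692 z -0.002 0.056
0.22 674 z 0.003 0.055
0.23 679 z -0.03 0.056
0.24 707 z -0.029 0.055
0.25 574 z -0.002 0.055
0.26 89 z 0.016 0.051
0.28 42 z 0.013 0.022
boom in elbow frame (lat,r,z):
[ 0.336 -0.127  0.054]
[ 0.328 -0.112  0.047]
[ 0.321 -0.097  0.04 ]
[ 0.313 -0.082  0.034]
[ 0.305 -0.066  0.027]
[ 0.297 -0.051  0.02 ]
[ 0.289 -0.036  0.014]
[ 0.281 -0.021  0.007]
[ 0.274 -0.006  0.001]
[ 0.264  0.014 -0.009]
[ 0.249  0.042 -0.024]
[ 0.234  0.071 -0.039]
[ 0.219  0.1   -0.053]
[ 0.204  0.129 -0.068]
[ 0.189  0.157 -0.083]
[ 0.174  0.186 -0.098]
[ 0.159  0.215 -0.112]
[ 1.70374886e-03 -5.41543007e+01 -1.49729285e+01  3.44607735e-02
  8.72574979e-02  2.26726405e-05] 42.4667
[[ 0.473 -0.159  0.686]
 [ 0.471 -0.154  0.689]
 [ 0.468 -0.149  0.693]
 [ 0.47  -0.154  0.688]
 [ 0.467 -0.148  0.692]
 [ 0.468 -0.154  0.689]]
```

```bash
python3 - <<'E'
from go import *
p=robot.current_eef_pos()
for z in [.045,.035,.025,.018]:
    ln(p[0],p[1],z,feed=.08); q=np.array(robot.current_q()); S,E,W,t,pr,n=pts_arm(q); e=np.array([np.cos(q[0]),np.sin(q[0]),0])
    B=OBS[25:100]-E; l=B@n; k=l<.262; Rm=np.hypot(B@e,B[:,2])
    print(z,"min radial dist of boom to elbow axis within cap",Rm[k].min().round(3),np.round(robot.current_effort(),2)[:3],np.round(robot.current_qd(),4)[:2])
s=snap("top"); P,u,v=pts(s); k=(P[:,2]>.4)&(u<12)&(v>125)&(v<142); print(np.round(P[k][::6],3)[:4])
ln(p[0],p[1],.055)
E
```

```text
0.045 min radial dist of boom to elbow axis within cap 0.019 [-3.000e-02 -5.365e+01 -1.434e+01] [ 0.0008 -0.0127]
0.035 min radial dist of boom to elbow axis within cap 0.013 [-4.000e-02 -5.363e+01 -1.405e+01] [-0.0001 -0.0128]
0.025 min radial dist of boom to elbow axis within cap 0.008 [-4.000e-02 -5.384e+01 -1.379e+01] [ 0.0015 -0.0104]
0.018 min radial dist of boom to elbow axis within cap 0.009 [-4.000e-02 -5.403e+01 -1.363e+01] [ 0.     -0.0085]
[[ 0.473 -0.159  0.686]
 [ 0.47  -0.153  0.69 ]
 [ 0.471 -0.16   0.687]
 [ 0.469 -0.154  0.691]]
```

```bash
python3 - <<'E'
from go import *
p0=np.array(robot.current_eef_pos()); a0=rad(84.8); a1=rad(96); d=.03
p1=np.array([.5225-d*np.cos(a1),-.2054-d*np.sin(a1),.058])
ok=True
for t in np.linspace(0,1,10)[1:]:
    p=p0+(p1-p0)*t; ln(*p,a0+(a1-a0)*t,feed=.12); E=np.round(robot.current_effort(),2)[:3]
    print(p.round(3),E)
    if abs(E[0])>6: ok=False; break
if ok:
    for z in [.045,.032,.022,.0148]:
        ln(p1[0],p1[1],z,feed=.06); E=np.round(robot.current_effort(),2)[:3]; print(z,E,np.round(robot.current_wrist_force(),1))
        if abs(E[0])>6: break
print(robot.current_time_s(),robot.current_width(),robot.current_eef_pos())
E
```

```text
[ 0.506 -0.464  0.056] [  0.59 -52.22 -13.63]
[ 0.508 -0.436  0.057] [  0.58 -50.93 -13.13]
[ 0.511 -0.407  0.057] [  0.54 -49.79 -12.63]
[ 0.513 -0.378  0.057] [  0.51 -48.68 -12.13]
[ 0.516 -0.35   0.057] [  0.47 -47.63 -11.66]
[ 0.518 -0.321  0.057] [  0.46 -46.67 -11.21]
[ 0.521 -0.292  0.058] [  0.49 -45.81 -10.81]
[ 0.523 -0.264  0.058] [  0.5  -45.03 -10.45]
[ 0.526 -0.235  0.058] [  0.5  -44.33 -10.13]
0.045 [  0.   -44.46  -9.87] [-0.1 -0.3 -0.8]
0.032 [-4.000e-02 -4.471e+01 -9.320e+00] [ 0.4 -0.3 -0.9]
0.022 [-2.000e-02 -4.501e+01 -8.960e+00] [ 0.3 -0.5 -0.6]
0.0148 [-2.000e-02 -4.535e+01 -8.820e+00] [-0.5 -0.1 -1.4]
48.825 0.055672169214892236 [ 0.5255228  -0.2351578   0.01450829]
```

Smooth with no resistance. Release, retreat, check all four.

```bash
python3 - <<'E'
from go import *
p=robot.current_eef_pos()
robot.gripper_to(.076); robot.pause(.2); ln(p[0],p[1],.09,feed=.1)
goto([.42,-.24,.2],0); robot.pause(.2); s=snap("wrist"); save(s,"o6.png",k=1.5)
print("case",blob(s,(.42,.62,-.32,-.08,.015,.04))); print("tray",blob(s,(.42,.62,-.31,-.08,-.01,.010),lambda c:(c[:,0]-c[:,2])>35))
print("eraser",blob(s,(.48,.60,-.40,-.3,.011,.03))); print("etray",blob(s,(.48,.60,-.40,-.295,-.01,.010),lambda c:(c[:,0]-c[:,2])>35))
print("roll",blob(s,(.39,.50,-.40,-.28,.02,.04))); print("cap",blob(s,(.29,.40,-.37,-.26,.066,.08),vmax=384),blob(s,(.29,.40,-.37,-.26,.045,.06),vmax=384))
P,u,v=pts(s);k=(P[:,0]>.49)&(P[:,0]<.555)&(P[:,1]>-.26)&(P[:,1]<-.15)&(P[:,2]>.015); A=np.c_[P[k][:,:2],np.ones(k.sum())]; print("case plane",np.linalg.lstsq(A,P[k][:,2],rcond=None)[0])
print(robot.current_time_s())
E
```

```text
path [0.023 0.045]
case ((array([ 523.8, -205.2]), array([ 59.5, 154.6]), -83.4), [array([ 524.8, -205.1]), np.float64(77.3)], np.float64(0.0302))
tray ((array([ 522. , -204.9]), array([ 88.9, 184.9]), -83.7), [array([ 522.1, -205.1]), np.float64(101.2)], np.float64(0.0014))
eraser ((array([ 541.3, -344.9]), array([20.9, 41.9]), 77.7), [array([ 541.7, -344.9]), np.float64(22.0)], np.float64(0.0133))
etray ((array([ 540.2, -343.2]), array([50.5, 71.4]), 78.9), [array([ 540.3, -342.9]), np.float64(42.6)], np.float64(0.0019))
roll ((array([ 448.7, -339.8]), array([51.1, 51.9]), -89.5), [array([ 448.4, -339.9]), np.float64(26.3)], np.float64(0.0273))
cap ((array([ 348. , -306.9]), array([ 2.4, 11.2]), -3.2), [array([ 348. , -307.3]), np.float64(5.7)], np.float64(0.0726)) ((array([ 348.9, -305.9]), array([11.2, 31.9]), -11.2), [array([ 348.1, -310.3]), np.float64(16.0)], np.float64(0.05))
case plane [ 0.00194479 -0.00147557  0.02883829]
52.225
```

View pics/o6.png

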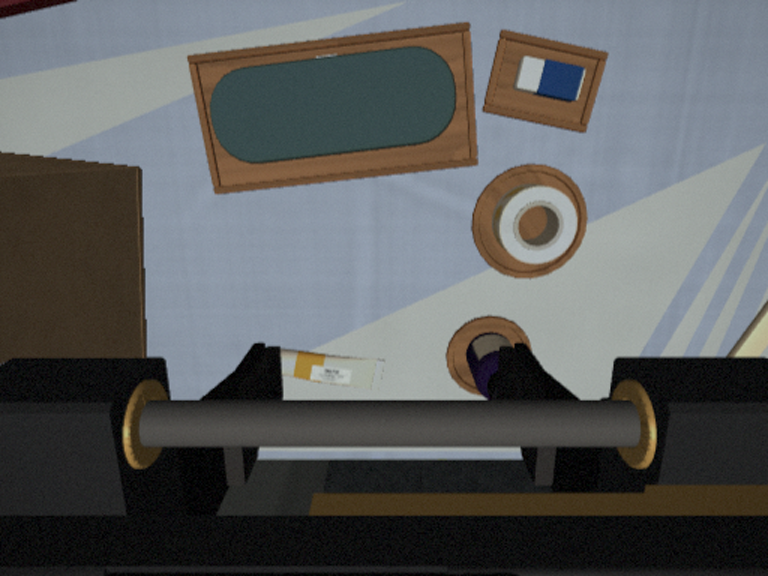

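```bash
python3 - <<'E'
from go import *
s=snap("top"); print("cap",blob(s,(.29,.40,-.37,-.26,.068,.085),vmax=384))
print(np.linalg.norm(robot.current_qd()),robot.current_eef_pos()); print(robot.close_job())
E
```

```text
cap ((array([ 346.2, -316.9]), array([21.2, 21.4]), 1.1), [array([ 345.7, -316.1]), np.float64(11.6)], np.float64(0.0755))
0.0038564051766006783 [ 0.42006824 -0.23992474  0.19974925]
the job is handed in; nothing more can be done
None
```

The job is handed in: my last pictures show the eraser, tape roll, ink bottle and glasses case each flat and released in its own tray, about 2 mm or less off centre. The arm's elbow overlapped the measured line of the lamp's thin boom by about 1 cm; no joint torque showed, so I took the boom as not resisting, but the verdict itself was not shown.

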